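# Index the amber filter over the light port

## Task

On the light box whose shutter plate has the red knob, slide the plate along its track to its next stop, so that the amber filter clicks into place over the lit port. It must stay at that middle stop, not run on to the clear window, and the other light box (black knob) must be left shut as it is.

Things in the scene. Friction and masses are not known exactly. Their poses are not given: they have to be found in the camera images.
- red_knob (a point): Centre of the red knob's grip, 69 mm above the worktop: an upright cylinder 24 mm across, 32 mm tall (53 to 85 mm up), on a stem on a dark steel shutter plate (50 x 156 mm, top 42 mm up) that slides on a fixed grey light box (92 x 150 mm). +y here is the way the plate slides to open (to the robot's left). Amber window 70 mm, clear 110 mm to -y of the knob; lit port 30 mm to -y of it when shut.
- red_shutter (a joint): How far the red-knobbed plate is slid to +y, m. 0 = shut, blank steel over the port, as at the start; 0.04 = next stop, amber over the port; 0.08 = last stop, clear window over the port, end of travel. A spring detent holds the plate at each stop: leaving one takes up to about 6 N, and let go within about 15 mm of a stop it snaps to it.
- black_knob (a point): Centre of the grip of the black knob on the other light box, alike but for the knob's colour; axes alike.
- black_shutter (a joint): The same for the plate with the black knob: 0 = shut, as at the start; it is to stay there.

How it is judged:
By the outcome, as a careful person would: the job done as asked, in the order asked, and still so for the second after the job is handed in, with the robot touching nothing.
It also fails if it takes over 29 s, if anything falls off the work surface, if the arm or the gripper's body presses on something with over 40 N, if the wrist force passes 120 N, or if a joint passes its speed limit or range.

## Robot

A 6-joint arm with a two-finger parallel gripper is mounted at the origin on a cart in front of the work surface, level with it; the furniture and walls round the work are solid. World frame = base frame: x ahead of the robot, y to its left, z up, the work surface at z = 0. Lengths are in mm, angles in degrees, forces in N, time in s.
With the tool pointing down it reaches from about 400 to 925 mm from the base axis. Payload 3.4 kg.
Tool frame: the origin (TCP) lies midway between the tips of the shut fingers; the grasp point (between the pads) lies 19 mm behind it; z points along the fingers, y is the direction in which the jaws open and shut (so a half turn about z gives the same grasp; the last joint's range is limited). The gripper opens to 85 mm and grips with 20 to 120 N. Pads are 22 mm wide; open, the fingers measure 114 mm over their backs; the gripper's body (76 mm by 85 mm) begins 54 mm behind the grasp point. The pads swing forward as they close: fully open they stand 13 mm farther back than shut.
Start: joints at [-72.622, 17.578, 86.31, -0, 76.112, -4.211], TCP at [211.546, -534.677, 231.305] pointing down, gripper open.
Joint ranges: [-179.03, 179.03], [-60, 130.46], [8.19, 133.38], [-81.62, 261.62], [5.75, 156.47], [-153.77, 153.77]. Speed limits (degrees/s): [147.25, 147.25, 180, 180, 180, 180].

## Interface

Orientations are given as a 3x3 rotation matrix whose columns are the frame's x, y, z axes.
In Python, from plant import env, viewer, workorder gives the robot as it stands. The module is installed in compiled form; this text tells all that it offers.
- The arm moves only by the tool drive_tool, never from a script. Its argument "rows" is a list of rows, each a list of 3 entries, a list of its own where there are three numbers: the opening, from 0 (shut) to 1 (fully open), then the shift along the tool's x, y, z in mm, then the turn, a rotation vector about the tool's x, y, z in degrees. A call has 1 to 20 rows; each row shifts and turns the commanded pose from where the row before left it, along the tool's axes as they then stand; what a row does not reach is not made up. A row lasts 1/12 s, in which the tool goes at most 41.7 mm and 7.16 degrees, less where a joint would pass 70% of its speed; a pose out of reach is approached as far as the arm can. A call is refused whole if a number of a shift passes 41.7 or a number of a turn 7.16, either way. A call with a gripper value outside its range is refused whole. The fingers move at their own pace and stop on an object; "squeeze" is the grip in N (left out, the last holds). Time passes only in rows, so rows that do not move let the fingers close. It gives the time, the measured TCP pose, the force and the opening at its end, in the units of the state.
- env.read_state(): the state, without advancing time (a new reading comes with each control period).
- viewer.snapshot(name): name is "scene" or "side" or "wrist"; returns the picture (400x640x3 uint8, red, green, blue); there is no depth.
- viewer.camera_params(name): a dict with "intrinsics" (3x3 intrinsics, pixels), "origin" and "rotation" of the camera in the world; the wrist camera has in their place "T_tool_cam" (4x4, takes a point from camera to tool coordinates, whose origin is the TCP and whose axes are the flange's). Camera axes: x right, y up, looking along -z (the intrinsics and any distortion apply to the point x, -y, -z); pixel columns grow to the right and rows downward; lengths in mm; the calibration is good to about 2 mm. A picture is of the moment at which its call begins: read the wrist's pose just before it. camera_params takes no time and is no camera call.
- workorder.sign_off(): hands the job in, once; it reports no verdict.
The state is a dict: "time_s": time; "joints": joint angles; "joint_vel": joint speeds; "joint_efforts": joint torques, N m; "tool_pos": TCP position; "orientation": TCP orientation; "contact_force": force on the tool from outside, world axes, zero at the start; "torque": the same for the moment, N m; "grip_width": finger opening in mm.
Only numpy, scipy, OpenCV 4.12 (cv2) and the standard library are available. Lean on these libraries where they do the work, as an engineer would, in place of code of your own. Each camera call takes 0.05 s, during which the arm holds its last target.

## Working session

There is one attempt and no reset: what is moved stays moved. The work goes in short steps, Python scripts to look and compute and a tool call to move; the robot and the scene stay as the last step left them, time stands still between calls to the robot, and variables do not carry over. Pictures are saved under pics/ and viewed, and the job is handed in when it is done.

Besides the shell and the picture viewer there is one more tool, called after "Call:" as name(argument=value, ...), one argument or row to a line, values as JSON. drive_tool: Moves the arm, as the interface text tells. Its arguments: {"type":"object","properties":{"rows":{"type":"array","items":{"type":"array"}},"squeeze":{"type":"number"}},"required":["rows"]}

```bash
mkdir -p pics; python3 - <<'E'
from plant import env, viewer
import cv2
s=env.read_state();print(s)
for n in("scene","side"):
    im=viewer.snapshot(n);cv2.imwrite(f"pics/{n}0.png",im[:,:,::-1]);print(n,viewer.camera_params(n))
print(viewer.camera_params("wrist"))
E
```

```text
{'time_s': 0.0, 'joints': array([-7.26216192e+01,  1.76228611e+01,  8.63838265e+01, -9.21005009e-04,
        7.61123582e+01, -4.21134332e+00]), 'joint_vel': array([-0.0148934 , -0.03024733,  0.08133069, -0.05569381,  0.02794444,
       -0.02774697]), 'joint_efforts': array([ 3.72818595e-04, -4.57552171e+01, -2.51916522e+01, -5.18826328e-04,
        1.30624574e-02, -1.83005210e-05]), 'tool_pos': array([ 211.33454432, -533.99353628,  230.37546948]), 'orientation': array([[ 9.29841111e-01,  3.67960737e-01, -6.35473232e-04],
       [ 3.67961261e-01, -9.29839017e-01,  1.97823677e-03],
       [ 1.37025654e-04, -2.07327540e-03, -9.99997841e-01]]), 'contact_force': array([ 0.98440258,  0.10434019, -0.22309376]), 'torque': array([ 0.01323163, -0.00860786, -0.00931258]), 'grip_width': 85.60874505564718}
scene {'intrinsics': array([[503.48317459,   0.        , 324.35944112],
       [  0.        , 503.48317459, 191.76510029],
       [  0.        ,   0.        ,   1.        ]]), 'origin': array([229.66615822, 599.51172581, 606.72446655]), 'rotation': array([[-0.90534404,  0.25172406, -0.34203387]
[... 319 characters left out ...]
 422.48524383]), 'rotation': array([[-0.86305223,  0.2077329 , -0.46042142],
       [-0.50502323, -0.33752923,  0.79437117],
       [ 0.00961134,  0.91810733,  0.39621529]])}
{'intrinsics': array([[350.69556377,   0.        , 320.17893024],
       [  0.        , 350.69556377, 191.36245337],
       [  0.        ,   0.        ,   1.        ]]), 'T_tool_cam': array([[ 4.36352678e-04,  9.58904537e-01,  2.83728566e-01,
         7.20208202e+01],
       [ 9.99999792e-01, -2.83899431e-04, -5.78440647e-04,
         7.07754810e-01],
       [-4.74118982e-04,  2.83728760e-01, -9.58904461e-01,
        -1.43594662e+02],
       [ 0.00000000e+00,  0.00000000e+00,  0.00000000e+00,
         1.00000000e+00]])}
```

View pics/scene0.png

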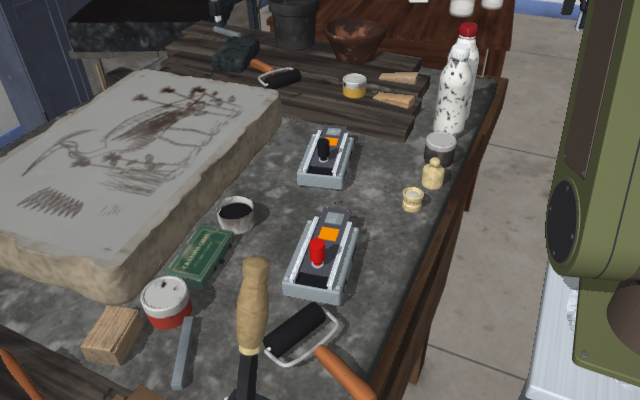

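View pics/side0.png

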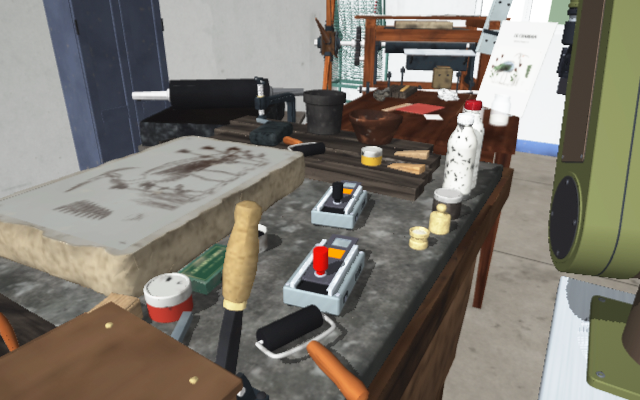

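The scene view shows the red knob at about (317,250) and the black one at about (323,150). In the side view they are at about (320,260) and (337,192). Next I'll locate them from the calibration.

```bash
cat > h.py <<'E'
import numpy as np,cv2
from plant import env, viewer
def ray(n,u,v,P=None):
    c=viewer.camera_params(n);K=c["intrinsics"]
    d=np.array([(u-K[0,2])/K[0,0],-(v-K[1,2])/K[1,1],-1])
    if n=="wrist":
        T=c["T_tool_cam"];R,p=P
        return R@T[:3,3]+p, R@T[:3,:3]@d
    return c["origin"],c["rotation"]@d
def atz(n,u,v,z,P=None):
    o,d=ray(n,u,v,P);return o+d*(z-o[2])/d[2]
def tri(rs):
    A=0;b=0
    for o,d in rs:
        d=d/np.linalg.norm(d);M=np.eye(3)-np.outer(d,d);A=A+M;b=b+M@o
    return np.linalg.solve(A,b)
def proj(n,p,P=None):
    c=viewer.camera_params(n);K=c["intrinsics"]
    if n=="wrist":
        T=c["T_tool_cam"];R,t=P;q=T[:3,:3].T@(R.T@(np.array(p)-t)-T[:3,3])
    else: q=c["rotation"].T@(np.array(p)-c["origin"])
    return K[0,0]*q[0]/-q[2]+K[0,2], -K[1,1]*q[1]/-q[2]+K[1,2]
E
python3 - <<'E'
from h import *
rs=[]
for n,box in(("scene",(300,232,335,275)),("side",(305,240,335,285))):
    im=cv2.imread(f"pics/{n}0.png").astype(int);m=(im[:,:,2]>120)&(im[:,:,1]<70)&(im[:,:,0]<70)
    x0,y0,x1,y1=box;ys,xs=np.nonzero(m[y0:y1,x0:x1]);ys+=y0;xs+=x0
    u,v=(xs.min()+xs.max())/2,(ys.min()+ys.max())/2
    print(n,u,v,xs.min(),xs.max(),ys.min(),ys.max(),len(xs));rs.append(ray(n,u,v));print(atz(n,u,v,69))
print(tri(rs))
# black approx
print(atz("scene",323,149,69),atz("side",337,191.5,69))
for n,bx in(("scene",(270,190,390,320)),("side",(270,220,390,330))):
    im=cv2.imread(f"pics/{n}0.png");x0,y0,x1,y1=bx
    cv2.imwrite(f"pics/{n}0z.png",cv2.resize(im[y0:y1,x0:x1],None,fx=4.5,fy=4.5,interpolation=2))
E
```

```text
scene 316.5 251.5 309 324 238 265 343
[477.55388763 114.95231822  69.        ]
side 320.0 260.0 313 327 246 274 362
[475.97277658 117.12649575  69.        ]
[479.42449521 111.28852285  64.93689712]
[ 589.06803938 -144.57340477   69.        ] [ 587.91096728 -140.83995054   69.        ]
```

View pics/scene0z.png

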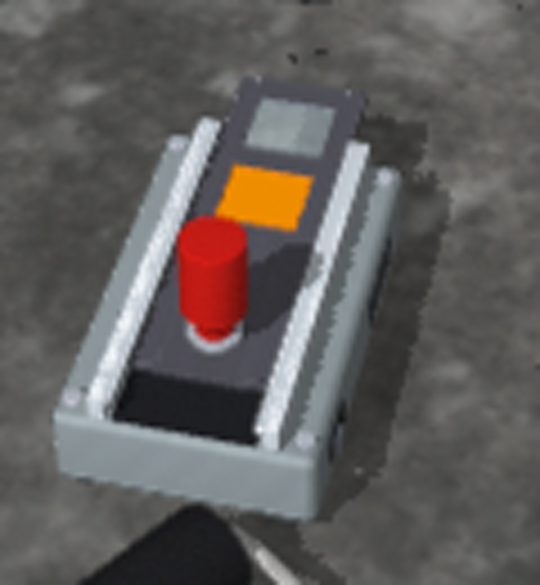

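```bash
python3 - <<'E'
from h import *
f=lambda n,u,v,z:print(n,u,v,atz(n,u,v,z).round())
g=lambda a,b:print(tri([ray("scene",*a),ray("side",*b)]).round())
g((256,262),(247,208)) # handle top
g((455,62),(463,118)); g((468,27),(473,103)) # bottle
f("scene",450,130,0);f("side",458,190,0)
f("scene",440,160,0);f("scene",432,185,0)
print('windows')
for u,v in((270+265/4.5,190+198/4.5),(270+290/4.5,190+127/4.5)): f("scene",u,v,42)
# front and left-hand edges of rails
for a in((102,412),(210,125),(270,440),(357,150)): f("scene",270+a[0]/4.5,190+a[1]/4.5,48)
print(proj("scene",(0,0,200)),proj("scene",(211,-534,231)))
E
```

```text
[452. 304. 234.]
[ 389. -311.  217.]
[ 412. -508.  214.]
scene 450 130 [ 401. -432.    0.]
side 458 190 [ 409. -462.    0.]
scene 440 160 [ 390. -303.    0.]
scene 432 185 [ 382. -210.    0.]
windows
scene 328.8888888888889 234.0 [489.  46.  42.]
scene 334.44444444444446 218.22222222222223 [497.   6.  42.]
scene 292.6666666666667 281.55555555555554 [492. 167.  48.]
scene 316.6666666666667 217.77777777777777 [522.  23.  48.]
scene 330.0 287.77777777777777 [437. 155.  48.]
scene 349.3333333333333 223.33333333333334 [466.  14.  48.]
(np.float64(718.3335995742436), np.float64(227.61862658488226)) (np.float64(570.0791790664055), np.float64(28.36570297810499))
```

Call:
drive_tool(
  rows=[
    [1,[0,0,-25],[0,0,0]],
    [1,[0,0,-25],[0,0,0]],
    [1,[28,-24,-10],[0,0,0]],
    [1,[28,-24,0],[0,0,0]],
    [1,[28,-24,0],[0,0,0]],
    [1,[28,-24,0],[0,0,0]],
    [1,[28,-24,0],[0,0,0]],
    [1,[28,-24,0],[0,0,0]],
    [1,[28,-24,0],[0,0,0]],
    [1,[28,-24,0],[0,0,0]],
    [1,[28,-24,0],[0,0,0]],
    [1,[28,-24,0],[0,0,0]],
  ],
  squeeze=40,
)

```text
time_s: 1.1
tool_pos: [383.7, -206.6, 291.1]
orientation: [[0.93, 0.368, -0.0], [0.368, -0.93, 0.0], [-0.0, -0.0, -1.0]]
contact_force: [0.4, 0.0, 0.5]
grip_width: 85.7
```

Call:
drive_tool(
  rows=[
    [1,[20.5,-27,0],[0,0,0]],
    [1,[20.5,-27,0],[0,0,0]],
    [1,[20.5,-27,0],[0,0,0]],
    [1,[20.5,-27,0],[0,0,0]],
    [1,[20.5,-27,0],[0,0,0]],
    [1,[20.5,-27,0],[0,0,0]],
    [1,[20.5,-27,0],[0,0,0]],
    [1,[20.5,-27,0],[0,0,0]],
    [1,[20.5,-27,10],[0,0,0]],
    [1,[0,0,20],[0,0,5]],
    [1,[0,0,20],[0,0,5]],
    [1,[0,0,0],[0,0,0]],
  ],
)

```text
time_s: 2.1
tool_pos: [462.6, 86.0, 237.5]
orientation: [[0.98, 0.201, -0.008], [0.201, -0.98, -0.001], [-0.008, -0.001, -1.0]]
contact_force: [0.0, -0.3, -1.4]
grip_width: 85.5
```

```bash
python3 - <<'E'
from h import *
s=env.read_state();np.savez("p1.npz",R=s["orientation"],p=s["tool_pos"]);print(s["tool_pos"],s["orientation"],s["joints"])
im=viewer.snapshot("wrist");cv2.imwrite("pics/w1.png",im[:,:,::-1])
print(proj("wrist",(477,116,69),(s["orientation"],s["tool_pos"])))
E
```

```text
[462.6153372   85.98504375 237.45251147] [[ 9.79600158e-01  2.00779629e-01 -8.43037182e-03]
 [ 2.00779785e-01 -9.79636044e-01 -8.36559553e-04]
 [-8.42666021e-03 -8.73154368e-04 -9.99964114e-01]] [ 5.38568734e+00  9.13647821e+00  9.71824749e+01 -2.47721033e-03
  7.41664439e+01  8.38036048e+01]
(np.float64(289.68540570410113), np.float64(146.6557459320249))
```

View pics/w1.png

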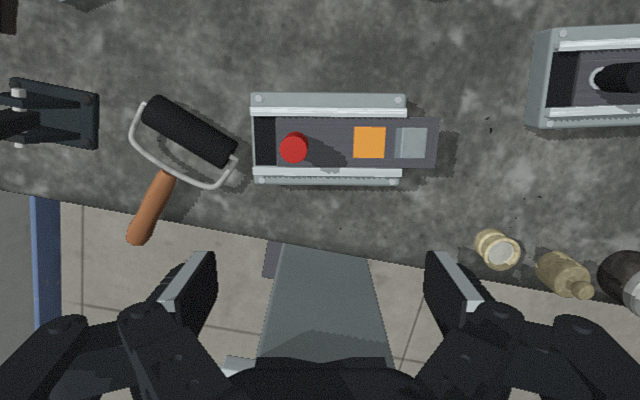

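The wrist view shows the red knob at about (294,148), the amber window at (370,142) and the clear window at (410,142). The brayer sits left of the box and is low and clear.

```bash
python3 - <<'E'
from h import *
d=np.load("p1.npz");P=(d["R"],d["p"])
im=cv2.imread("pics/w1.png").astype(int)
B,G,Rr=im[...,0],im[...,1],im[...,2]
m=(Rr>120)&(G<70)&(B<70);ys,xs=np.nonzero(m);k=(xs>270)&(xs<320)&(ys>120)&(ys<170);xs,ys=xs[k],ys[k]
print(xs.min(),xs.max(),ys.min(),ys.max(),xs.mean(),ys.mean())
print("top r~",12*350/ (237+143-85))
print("mean@75",atz("wrist",xs.mean(),ys.mean(),75,P))
m=(Rr>200)&(G>100)&(B<80);ys,xs=np.nonzero(m);k=(xs>340)&(xs<390)&(ys>120)&(ys<165)
a=atz("wrist",xs[k].mean(),ys[k].mean(),42,P);print("amber",a)
c=atz("wrist",410.5,142.5,42,P);print("clear",c,c-a)
for q in((256,110),(404,110),(256,177),(400,177)):print(atz("wrist",*q,46,P))
# scene pic fit: project candidates
x0,y0,x1,y1=240,80,450,200
cv2.imwrite("pics/w1z.png",cv2.resize(im[y0:y1,x0:x1].astype(np.uint8),None,fx=3.8,fy=3.8,interpolation=2))
E
```

```text
280 306 132 162 292.84615384615387 148.20833333333334
top r~ 14.23728813559322
mean@75 [477.31890509 112.72943356  75.        ]
amber [491.9188984   43.13738931  42.        ]
clear [499.5212671    3.59661748  42.        ] [  7.60236869 -39.54077182   0.        ]
[500.25112808 153.97893345  46.        ]
[527.98254828  18.99892178  46.        ]
[436.45285396 144.38595121  46.        ]
[465.00312413   5.49817249  46.        ]
```

View pics/w1z.png

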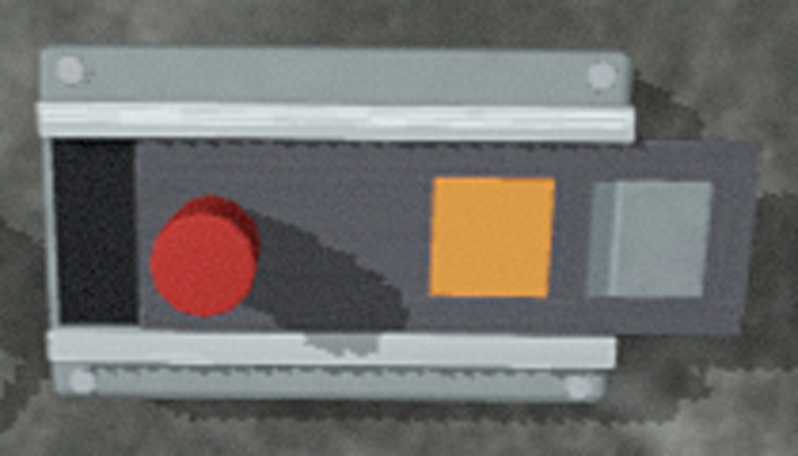

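Call:
drive_tool(
  rows=[
    [1,[10.5,-12,0],[0,0,0]],
    [1,[11,-11.5,0],[0,0,0]],
    [1,[0,0,25],[0,0,0]],
    [1,[0,0,25],[0,0,0]],
    [1,[0,0,25],[0,0,0]],
    [1,[0,0,25],[0,0,0]],
    [1,[0,0,20],[0,0,0]],
    [1,[0,0,0],[0,0,0]],
    [1,[0,0,0],[0,0,0]],
  ],
  squeeze=20,
)

```text
time_s: 2.9
tool_pos: [482.1, 112.2, 121.6]
orientation: [[0.979, 0.201, -0.001], [0.201, -0.979, -0.0], [-0.001, -0.0, -1.0]]
contact_force: [0.4, 0.6, 0.6]
grip_width: 85.4
```

```bash
python3 - <<'E'
from h import *
s=env.read_state();P=(s["orientation"],s["tool_pos"]);np.savez("p2.npz",R=P[0],p=P[1]);print(s["tool_pos"],s["contact_force"])
im=viewer.snapshot("wrist");cv2.imwrite("pics/w2.png",im[:,:,::-1])
print(proj("wrist",(477.5,113,85),P))
E
```

```text
[482.11706125 112.18457226 121.56351945] [0.38112819 0.62275578 0.61532938]
(np.float64(315.52048146605074), np.float64(231.43110425293406))
```

View pics/w2.png

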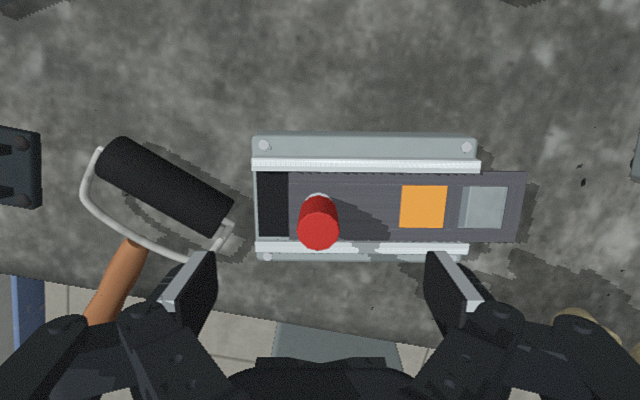

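```bash
python3 - <<'E'
from h import *
d=np.load("p1.npz");P1=(d["R"],d["p"]);d=np.load("p2.npz");P2=(d["R"],d["p"])
t=lambda a,b:print(tri([ray("wrist",*a,P1),ray("wrist",*b,P2)]).round(1))
t((293.4,148.4),(318.5,230.5))
t((237,157),(234,206))  # roller right end corner
t((153,97),(122,138))
im1=cv2.imread("pics/w1.png");im2=cv2.imread("pics/w2.png")
cv2.imwrite("pics/z.png",np.hstack([cv2.resize(im1[80:220,110:260],(390,364)),cv2.resize(im2[120:290,70:260],(400,364))]))
E
```

```text
[479.7 111.7  88.2]
[426.  186.5 -62.1]
[484.6 273.1 -12.5]
```

View pics/z.png

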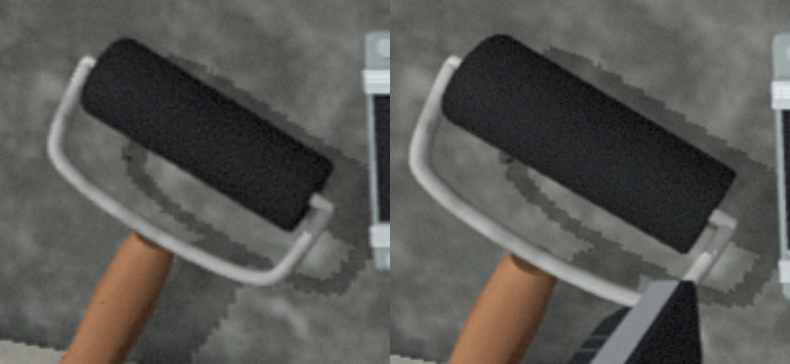

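```bash
python3 - <<'E'
from h import *
d=np.load("p1.npz");P1=(d["R"],d["p"]);d=np.load("p2.npz");P2=(d["R"],d["p"])
t=lambda a,b:print(tri([ray("wrist",*a,P1),ray("wrist",*b,P2)]).round(1))
f=lambda a,b:t((a[0]/2.6+110,a[1]/2.6+80),((b[0]-390)/2.105+70,b[1]/2.141+120))
f((331,160),(735,175));f((125,38),(502,35));f((318,200),(722,215));f((293,230),(685,252))
E
```

```text
[463.7 170.8  26.7]
[491.5 258.6  11.6]
[445.  175.1  18.6]
[433.4 182.6  28.5]
```

Both views triangulate the brayer at about 30 mm high or less, below my fingertip height. The knob agrees with the plan to about 2 mm, so I'm descending and gripping.

Call:
drive_tool(
  rows=[
    [0.65,[-3.5,0,10],[0,0,0]],
    [0.65,[0,0,20],[0,0,0]],
    [0.65,[0,0,20],[0,0,0]],
    [0.65,[0,0,16],[0,0,0]],
    [0.65,[0,0,0],[0,0,0]],
    [0.65,[0,0,0],[0,0,0]],
    [0.2,[0,0,0],[0,0,0]],
    [0.2,[0,0,0],[0,0,0]],
    [0.2,[0,0,0],[0,0,0]],
    [0.2,[0,0,0],[0,0,0]],
    [0.2,[0,0,0],[0,0,0]],
    [0.2,[0,0,0],[0,0,0]],
  ],
  squeeze=25,
)

```text
time_s: 3.95
tool_pos: [480.0, 113.1, 57.1]
orientation: [[0.98, 0.2, 0.003], [0.2, -0.98, 0.002], [0.004, -0.001, -1.0]]
contact_force: [-1.9, 3.4, 5.2]
grip_width: 23.3
```

```bash
python3 - <<'E'
from h import *
s=env.read_state();print(s["tool_pos"],s["contact_force"],s["grip_width"])
im=viewer.snapshot("wrist");cv2.imwrite("pics/w3.png",im[:,:,::-1])
E
```

```text
[479.96519464 113.14252646  57.0666865 ] [-1.91560417  3.38720955  5.20438074] 23.305673593392267
```

View pics/w3.png

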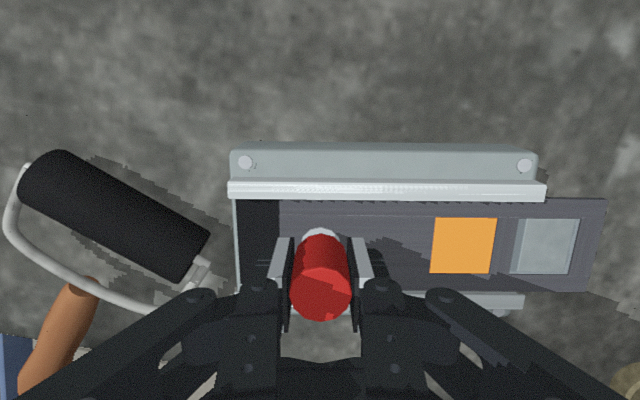

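Call:
drive_tool(
  rows=[
    [0.2,[0,-4,0],[0,0,0]],
    [0.2,[0,-4,0],[0,0,0]],
    [0.2,[0,-4,0],[0,0,0]],
    [0.2,[0,-4,0],[0,0,0]],
    [0.2,[0,-4,0],[0,0,0]],
    [0.2,[0,-4,0],[0,0,0]],
    [0.2,[0,-4,0],[0,0,0]],
    [0.2,[0,-4,0],[0,0,0]],
    [0.2,[0,-4,0],[0,0,0]],
    [0.2,[0,-4,0],[0,0,0]],
    [0.2,[0,0,0],[0,0,0]],
    [0.2,[0,0,0],[0,0,0]],
    [0.2,[0,0,0],[0,0,0]],
  ],
)

```text
time_s: 5.08
tool_pos: [472.4, 152.1, 57.0]
orientation: [[0.98, 0.201, 0.004], [0.201, -0.98, 0.002], [0.004, -0.001, -1.0]]
contact_force: [0.6, 0.6, 5.6]
grip_width: 23.2
```

```bash
python3 - <<'E'
from h import *
s=env.read_state();print(s["tool_pos"],s["contact_force"],s["grip_width"])
im=viewer.snapshot("wrist");cv2.imwrite("pics/w4.png",im[:,:,::-1])
E
```

```text
[472.40470957 152.09619501  57.04705037] [0.63725419 0.63623756 5.61694546] 23.20964866016217
```

View pics/w4.png

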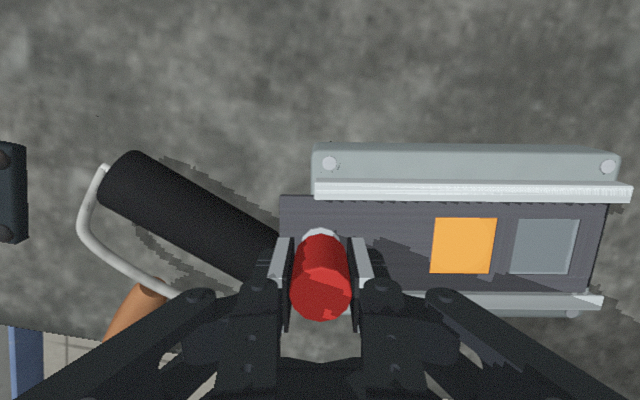

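The plate moved 39.7 mm and the side force is near zero, so it's sitting in the detent. Next I'm releasing it and going straight up.

Call:
drive_tool(
  rows=[
    [0.6,[0,0,0],[0,0,0]],
    [0.6,[0,0,0],[0,0,0]],
    [0.6,[0,0,0],[0,0,0]],
    [0.6,[0,0,0],[0,0,0]],
    [0.6,[0,0,-10],[0,0,0]],
    [0.6,[0,0,-20],[0,0,0]],
    [0.6,[0,0,-25],[0,0,0]],
    [0.6,[0,0,-25],[0,0,0]],
    [0.6,[0,0,-30],[0,0,0]],
    [0.6,[0,0,-30],[0,0,0]],
    [0.6,[0,0,-30],[0,0,0]],
    [0.6,[0,0,0],[0,0,0]],
    [0.6,[0,0,0],[0,0,0]],
    [0.6,[0,0,0],[0,0,0]],
  ],
)

```text
time_s: 6.3
tool_pos: [470.0, 151.0, 224.8]
orientation: [[0.98, 0.201, -0.001], [0.201, -0.98, -0.0], [-0.001, 0.0, -1.0]]
contact_force: [0.6, -0.9, -1.0]
grip_width: 51.0
```

```bash
python3 - <<'E'
from h import *
s=env.read_state();P=(s["orientation"],s["tool_pos"]);print(s["tool_pos"],s["contact_force"],s["grip_width"])
im=viewer.snapshot("wrist")[:,:,::-1];cv2.imwrite("pics/w5.png",im)
sc=viewer.snapshot("side")[:,:,::-1];cv2.imwrite("pics/s5.png",sc)
im=im.astype(int);B,G,R=im[...,0],im[...,1],im[...,2]
m=((R>200)&(G>100)&(B<80)).astype(np.uint8)
n,l,st,c=cv2.connectedComponentsWithStats(m)
for i in range(1,n):
    if st[i,4]>200:
        a=atz("wrist",*c[i],42,P);print(st[i],a, (a-[491.9,43.1,42])@[-.2,.98,0])
E
```

```text
[469.96255718 150.98717202 224.81283426] [ 0.64332599 -0.91814234 -0.95540278] 50.96437020956761
```

View pics/w5.png

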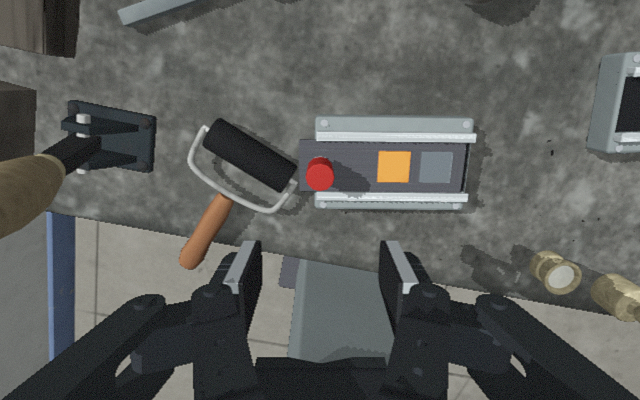

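View pics/s5.png

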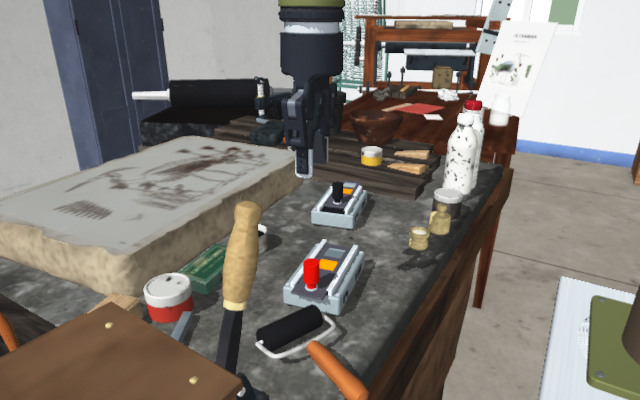

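```bash
python3 - <<'E'
from h import *
s=env.read_state();P=(s["orientation"],s["tool_pos"])
a=atz("wrist",394,167,42,P);print(a,(a-[491.9,43.1,42])@[-.2,.98,0])
k=atz("wrist",320,174,77,P);print(k,(k-[477.5,112,77])@[-.2,.98,0])
print(np.abs(cv2.imread("pics/s5.png")[180:230,315:375].astype(int)-cv2.imread("pics/side0.png")[180:230,315:375]).max())
print(s["time_s"])
E
```

```text
[482.98930073  81.27811638  42.        ] 39.196693910016776
[470.63724705 150.35673596  77.        ] 38.962151830425334
5
6.4
```

The plate reads about 39 mm of travel, within measuring error of the 40 mm stop. The black box's part of the side picture hasn't changed since the start. The arm is clear, so I'm handing in.

```bash
python3 -c "
from plant import workorder
print(workorder.sign_off())"
```

```text
the job is handed in; nothing more can be done
None
```

I gripped the red knob, slid its plate 40 mm along the track to the middle stop, let go and raised the arm clear. The job was handed in at about 6.4 s, well inside the 29 s limit.

- **Plate position:** after release, the wrist picture put the amber window 39.2 mm and the knob 39.0 mm from their starting places. That matches the 40 mm stop to within the 2 mm calibration. The side force had dropped to under 1 N before I let go, as expected with the plate seated in its detent.
- **Black box:** its area in the side picture is unchanged from the start (largest pixel difference 5 out of 255), so it is still shut.
- **Arm:** it was touching nothing at hand-in, with the fingers about 140 mm above the knob. The largest force I read was about 6 N, with the knob gripped.
- **Checks that failed or disagreed:**
  - The automatic colour search for the amber window found nothing in the last picture, so I read the window and knob positions by eye.
  - At the start, the fixed cameras and the wrist camera disagreed by 2 to 4 mm on the knob's position along the slide. I used the wrist reading.

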